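# Pack the cell-counting kit

## Robot

A 7-joint arm with a two-finger parallel gripper is mounted at the origin on a cart in front of the work surface, level with it; the furniture and walls round the work are solid. World frame = base frame: x ahead of the robot, y to its left, z up, the work surface at z = 0. Lengths are in mm, angles in rad, forces in N, time in s.
With the tool pointing down it reaches from about 375 to 925 mm from the base axis. Payload 3.1 kg.
Tool frame: the origin (TCP) lies between the finger pads; the fingertips stand 19 mm ahead of it and the grasp point (between the pads) is the TCP; z points along the fingers, y is the line along which they close (so a half turn about z gives the same grasp; the last joint's range is limited). The gripper opens to 85 mm and grips with 20 to 120 N. Pads are 22 mm wide; open, the fingers measure 114 mm over their backs; the gripper's body (76 mm by 85 mm) begins 54 mm behind the grasp point. The pads swing forward as they close: fully open they stand 13 mm farther back than shut.
Start: joints at [-1.316, 0.383, 0.044, 1.598, -0.018, 1.161, -0.05], TCP at [224.571, 609.977, 250.269] pointing down, gripper open.
Joint ranges: [-2.61, 2.61], [-0.41, 2.15], [-1.48, 1.57], [0, 2.5], [-1.57, 4.71], [0.05, 1.97], [-2.85, 2.85]. Speed limits (rad/s): [2.79, 2.79, 3.14, 3.14, 3.14, 3.14, 3.14].

## Interface

Orientations are given as a unit quaternion [x, y, z, w].
In Python, from bench import get_state, capture, get_calibration, job_done, silhouettes, spot_point gives the robot as it stands.
- The arm moves only by the shell command python3 -m inch 'ROWS'. ROWS is JSON, one flat list of numbers, 7 for each row, row after row: the closure, from -1 (fully open) to 1 (shut), then the shift along the tool's x, y, z in m, then the turn, a rotation vector about the tool's x, y, z in degrees. In form: [grip, x, y, z, wx, wy, wz, grip, x, y, z, wx, wy, wz, ...]. A call has exactly 8 rows; each row is the pose to reach, as a shift and turn from the pose commanded when the call began, along the tool's axes at that moment; what a row does not reach only later rows make up. A row lasts 1/10 s, in which the tool goes at most 50 mm and 8.59 degrees, less where a joint would pass 70% of its speed; a pose out of reach is approached as far as the arm can. A call with a gripper value outside its range is refused whole. The fingers move at their own pace and stop on an object; the grip force is fixed at half the most. Time passes only in rows, so rows that repeat a pose let the fingers close, or fill a call up. It gives the time, the measured TCP pose, the force, the opening and the grip force at its end, in the units of the state.
- get_state(): the state, without advancing time (a new reading comes with each control period).
- capture(name): name is "side" or "top"; returns (picture, depth): 420x560x3 uint8, blue, green, red; 420x560 float32, mm along the optical axis (not along the pixel's ray), 0 where there is no reading.
- get_calibration(name): a dict with "camera_matrix" (3x3 intrinsics, pixels), "D" ([k1, k2, p1, p2, k3] as OpenCV has them; the pictures are not rectified), "extrinsics" (4x4, takes a point from camera to world coordinates). Camera axes: x right, y down, z forward; pixel columns grow to the right and rows downward; lengths in mm; the calibration is good to about 2 mm. A picture is of the moment at which its call begins. get_calibration takes no time and is no camera call.
- job_done(): hands the job in; it is judged then, once.
Trained networks look in the newest picture that a camera, given by its name, has taken for a name from the list of things; names that differ only in an ending like _2 or _b are one class to them, and where a whole thing is asked for, a point or a joint stands for the part that bears it (a point fixed in the world has none). Each returns a list of dicts, best first, with "p" (0 to 1); they miss things now and then, are a little off and sometimes report something else, mostly with a low value. They report only what shows in the picture. A call takes as long as a camera call. They do not tell look-alikes from the thing itself.
- silhouettes(camera, target): "region" (420x560 bool, what is visible of it) and "uv" ([column, row] in pixels, amid what is visible of it).
- spot_point(camera, target): "uv" ([column, row] in pixels: a listed point, or the origin of a listed thing).
The state is a dict: "time": time; "joint_positions": joint angles; "dq": joint speeds; "effort": joint torques, N m; "ee_pos": TCP position; "ee_rot": TCP orientation; "force": force on the tool from outside, world axes, zero at the start; "ft_torque": the same for the moment, N m; "width": finger opening in mm; "grasp_force": force on a finger pad.
Only numpy, scipy, OpenCV 4.12 (cv2) and the standard library are available. Lean on these libraries where they do the work, as an engineer would, in place of code of your own. Each camera call takes 0.05 s, during which the arm holds its last target. There are 200 camera calls.

## Task

Pack the cell-counting kit into the square caddy with four nests: the tally counter lying flat in the wide round nest, the dropper bottle in the square nest, and the two glass vials standing near the caddy in the two small round nests, one in each; all must sit level on the floor of their nests. Leave the minute timer, the loose tube cap and the sample vial back among the well plates where they are; they do not belong to the kit.

Things in the scene. Friction and masses are not known exactly. Their poses are not given: they have to be found in the camera images.
- counter_mid (a point): Tally counter lying on its back: round light-grey case, 46 mm across, 24 mm high, small number window on top. Push lever sticks out 12 mm at +x (12 mm wide, 10-16 mm up), reset knob 8 mm at -y (13 mm across, 5-19 mm up). Pinched on the round wall along its own diagonal x = y the fingers clear both. Point: centre of the case, 12 mm above its underside; z up. 85 to 145 g.
- dropper_mid (a point): The plastic dropper bottle, standing: white round body 33 mm in diameter up to 54 mm high, above it a 20 mm wide pointed dropper cap; 80 mm high in all. Point: on its axis 40 mm above its foot; z up. 40 to 65 g.
- vial_1_mid (a point): One of two like glass sample vials, standing: round, 14 mm in diameter, 42 mm high, with a pressed cap of the same width. Both stand within 0.5 m of the caddy; the like vial farther off at the left, between the well plates, is not meant and is fixed. Point: on its axis 21 mm above its foot; z up. 12 to 20 g.
- vial_2_mid (a point): The other sample vial, of the same size and shape: 14 mm in diameter, 42 mm high. Point: on its axis 21 mm above its foot; z up. 12 to 20 g.
- nest_wide_floor (a point): Wide round nest, a recess 62 mm across. The caddy is a shallow square tray with thin grey walls, 170 by 170 by 13 mm, fixed to the desk, holding four white nest blocks two by two, centres 80 mm apart; which nest is in which corner varies. Point: centre of its floor, 8 mm above the desk; recess 5 mm deep; x, y along the caddy's sides.
- nest_square_floor (a point): The square nest of the caddy, a recess 48 by 48 mm with a dark rubber pad on its floor, as all four have. Point: centre of its floor, 8 mm above the desk; recess 5 mm deep; x, y along the caddy's sides.
- nest_small_a_floor (a point): One of the caddy's two small round nests, a recess 30 mm in diameter. Point: centre of its floor, 8 mm above the desk; recess 5 mm deep; x, y along the caddy's sides.
- nest_small_b_floor (a point): The other small round nest of the caddy, also 30 mm in diameter. Point: centre of its floor, 8 mm above the desk; recess 5 mm deep; x, y along the caddy's sides.
- minute_timer_mid (a point): Look-alike of the counter, not part of the kit: a clockwork minute timer, wider and higher (round base 68 mm in diameter, 47 mm high) with a ridged dial and a bar grip on top. Stays where it is. Point: on its axis 20 mm above its underside.
- tube_cap_mid (a point): Look-alike of the vials, not part of the kit: a loose tube cap, squat, 17 mm in diameter and only 20 mm high, standing on its rim. Stays where it is. Point: on its axis 10 mm above the desk.
There are look-alikes about, which are no part of the job. What is shaped like the part that bears dropper_mid but pink, purple or yellow is not meant.

How it is judged (in metres and radians):
At the end, for the whole second after the job is handed in: Tally counter in the wide nest, dropper bottle in the square nest, one vial in each small nest (either way round): each within 12 mm of its nest's centre, down on its floor (+3/-4 mm), upright within 0.12 rad, at rest; timer and tube cap within 20 mm of where they stood (horizontal distance between counter_mid and nest_wide_floor below 0.012 m and z of counter_mid in the frame of nest_wide_floor between 0.008 and 0.015 m and angle between each of counter_mid, dropper_mid's own z axis and vertical below 0.12 rad and horizontal distance between dropper_mid and nest_square_floor below 0.012 m and z of dropper_mid in the frame of nest_square_floor between 0.036 and 0.043 m and (((horizontal distance between vial_1_mid and nest_small_a_floor below 0.012 m and z of vial_1_mid in the frame of nest_small_a_floor between 0.017 and 0.024 m and angle between vial_1_mid's own z axis and vertical below 0.12 rad) and (horizontal distance between vial_2_mid and nest_small_b_floor below 0.012 m and z of vial_2_mid in the frame of nest_small_b_floor between 0.017 and 0.024 m and angle between vial_2_mid's own z axis and vertical below 0.12 rad)) or ((horizontal distance between vial_1_mid and nest_small_b_floor below 0.012 m and z of vial_1_mid in the frame of nest_small_b_floor between 0.017 and 0.024 m and angle between vial_1_mid's own z axis and vertical below 0.12 rad) and (horizontal distance between vial_2_mid and nest_small_a_floor below 0.012 m and z of vial_2_mid in the frame of nest_small_a_floor between 0.017 and 0.024 m and angle between vial_2_mid's own z axis and vertical below 0.12 rad))) and distance of each of minute_timer_mid, tube_cap_mid from where it was at the start of the episode below 0.02 m and linear speed of each of counter, dropper, vial_1, vial_2 below 0.02 m/s); the robot touches nothing.
It fails at once if the timer or the tube cap is moved (distance of any of minute_timer_mid, tube_cap_mid from where it was at the start of the episode above 0.03 m).
It also fails if it takes over 99 s, if anything falls off the work surface, if the arm or the gripper's body presses on something with over 40 N, if the wrist force passes 120 N, or if a joint passes its speed limit or range.

## Working session

There is one attempt and no reset: what is moved stays moved. The work goes in short steps, Python scripts to look and compute and a shell command to move; the robot and the scene stay as the last step left them, time stands still between calls to the robot, and variables do not carry over. Pictures are saved under pics/ and viewed, at most 14 in all, crops included, and the job is handed in when it is done.

```bash
mkdir -p pics; ls
cat > h.py <<'E'
import numpy as np,cv2
from bench import *
from scipy.spatial.transform import Rotation as R
def world(cam,uv,z=None,depth=None):
    c=get_calibration(cam);K=np.array(c["camera_matrix"],float);D=np.array(c["D"],float);T=np.array(c["extrinsics"],float)
    p=cv2.undistortPoints(np.array(uv,float).reshape(-1,1,2),K,D).reshape(-1,2)
    r=np.c_[p,np.ones(len(p))]
    if depth is not None: return (r*np.reshape(depth,(-1,1)))@T[:3,:3].T+T[:3,3]
    w=r@T[:3,:3].T; s=(z-T[2,3])/w[:,2]
    return T[:3,3]+w*s[:,None]
def snap(cam,fn=None):
    im,d=capture(cam)
    if fn: cv2.imwrite('pics/'+fn,im)
    return im,d
E
python3 - <<'E'
from h import *
s=get_state();print({k:np.round(v,3) for k,v in s.items() if k in('time','ee_pos','ee_rot','force','width')})
a=[snap(c,c+'0.png') for c in('top','side')]
np.save('topd.npy',a[0][1]);np.save('sided.npy',a[1][1])
for c in('top','side'):
    C=get_calibration(c);print(c,np.round(C["extrinsics"],2).tolist(),np.round(C["camera_matrix"],1).tolist())
    for t,z in(('counter_mid',12),('dropper_mid',40),('vial_1_mid',21),('nest_wide_floor',8),('nest_square_floor',8),('nest_small_a_floor',8),('minute_timer_mid',20),('tube_cap_mid',10)):
        for o in spot_point(c,t)[:5]:
            print(c,t,round(o['p'],2),np.round(o['uv'],0),np.round(world(c,o['uv'],z)[0],0))
E
```

```text
pics
{'time': np.float64(0.0), 'ee_pos': array([224.3  , 609.119, 248.855]), 'ee_rot': array([ 0.175,  0.984, -0.001, -0.   ]), 'force': array([-0.412,  0.57 ,  0.21 ]), 'width': np.float64(85.003)}
top [[0.02, -1.0, 0.05, 435.45], [-1.0, -0.02, -0.01, 96.47], [0.01, -0.05, -1.0, 1422.19], [0.0, 0.0, 0.0, 1.0]] [[523.8, 0.0, 285.3], [0.0, 523.8, 208.6], [0.0, 0.0, 1.0]]
top counter_mid 0.57 [377. 219.] [ 491. -162.   12.]
top dropper_mid 0.71 [164. 180.] [581. 407.  40.]
top dropper_mid 0.67 [192. 167.] [618. 332.  40.]
top dropper_mid 0.6 [159. 207.] [509. 418.  40.]
top dropper_mid 0.53 [135. 203.] [519. 479.  40.]
top dropper_mid 0.46 [184. 195.] [542. 353.  40.]
top vial_1_mid 0.44 [428. 217.] [ 498. -297.   21.]
top nest_wide_floor 0.9 [324. 214.] [500. -20.   8.]
top nest_wide_floor 0.38 [294. 191.] [561.  61.   8.]
top nest_square_floor 0.94 [296. 215.] [498.  56.   8.]
top nest_square_floor 0.45 [209. 230.] [451. 289.   8.]
top nest_small_a_floor 0.72 [292. 191.] [562.  68.   8.]
top minute_timer_mid 0.66 [376. 224.] [ 478. -159.   20.]
top minute_timer_mid 0.65 [211. 231.] [
[... 295 characters left out ...]
.]
side dropper_mid 0.89 [228. 314.] [583. 420.  40.]
side dropper_mid 0.79 [254. 347.] [507. 480.  40.]
side dropper_mid 0.75 [261. 290.] [530. 342.  40.]
side dropper_mid 0.64 [262. 319.] [509. 414.  40.]
side dropper_mid 0.64 [229. 277.] [611. 325.  40.]
side vial_1_mid 0.44 [320. 147.] [ 504. -303.   21.]
side nest_wide_floor 0.59 [307. 199.] [497. -35.   8.]
side nest_square_floor 0.82 [304. 218.] [490.  51.   8.]
side nest_square_floor 0.28 [276. 217.] [568.  65.   8.]
side nest_small_a_floor 0.8 [275. 220.] [568.  76.   8.]
side minute_timer_mid 0.67 [302. 285.] [446. 293.  20.]
side minute_timer_mid 0.57 [278. 199.] [577.  -1.  20.]
side tube_cap_mid 0.49 [259. 274.] [556. 274.  10.]
```

Run:
```python
import cv2
a=cv2.imread('pics/top0.png');cv2.imwrite('pics/top0c.png',cv2.resize(a[110:290,110:450],None,fx=2.35,fy=2.35,interpolation=2))
a=cv2.imread('pics/side0.png');cv2.imwrite('pics/side0c.png',cv2.resize(a[110:390,140:420],None,fx=2.1,fy=2.1,interpolation=2))
```

```text
(no output)
```

View pics/top0c.png

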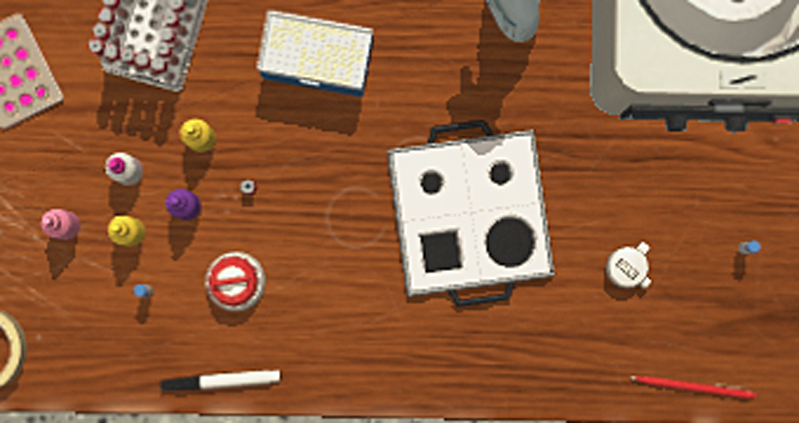

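View pics/side0c.png

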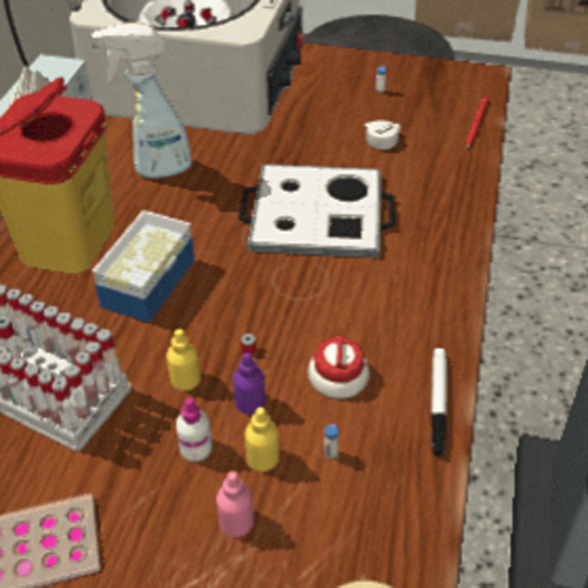

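The top crop shows the caddy at (470,210), with the small nests above, the square nest lower left and the wide nest lower right. The counter is at (628,267) with both protrusions pointing right. The blue-capped vials are at (143,292) and (752,247), the white bottle with the magenta cap at (123,167), the timer at (235,282) and the tube cap at (248,187). The side view agrees. Next I'll measure with depth.

```bash
cat > m.py <<'E'
from h import *
def cloud(cam,d,u0,u1,v0,v1):
    v,u=np.mgrid[v0:v1,u0:u1]; u=u.ravel();v=v.ravel();dd=d[v,u];k=dd>0
    return world(cam,np.c_[u,v][k],depth=dd[k]),np.c_[u,v][k]
E
python3 - <<'E'
from m import *
dt=np.load('topd.npy');ds=np.load('sided.npy')
rng={'counter':((490,-158),45,5,40),'dropper':((580,410),30,6,95),'vialL':((437,389),25,6,60),'vialR':((500,-300),25,6,60),'timer':((450,285),50,6,70),'cap':((556,275),22,6,40),'caddy':((530,25),110,3,18)}
for cam,d in(('top',dt),('side',ds)):
    P,uv=cloud(cam,d,0,560,0,420)
    f=(abs(P[:,0]-500)<150)&(abs(P[:,1]-150)<80)
    print(cam,'desk z',np.median(P[f,2]),P[f,2].std())
    for n,(c,r,z0,z1) in rng.items():
        q=P[(np.hypot(P[:,0]-c[0],P[:,1]-c[1])<r)&(P[:,2]>z0)&(P[:,2]<z1)]
        if len(q): 
            lo,hi=np.percentile(q,[2,98],axis=0);print(cam,n,len(q),'med',np.round(np.median(q,0)),'mid',np.round((lo+hi)/2,0),'size',np.round(hi-lo,0))
# caddy by colour, top
im=cv2.imread('pics/top0.png')
hsv=cv2.cvtColor(im,cv2.COLOR_BGR2HSV);w=((hsv[...,1]<60)&(hsv[...,2]>170)).astype(np.uint8)
w[:, :270]=0;w[:,350:]=0;w[:160]=0;w[250:]=0
cs=max(cv2.findContours(w,0,1)[0],key=cv2.contourArea)
wp=world('top',cs.reshape(-1,2),13)[:,:2].astype(np.float32);print('caddy',cv2.minAreaRect(wp))
m=np.zeros_like(w);cv2.drawContours(m,[cs],-1,1,-1);m=cv2.erode(m,np.ones((5,5)));b=((m>0)&(hsv[...,2]<110)).astype(np.uint8)
n,l,st,ce=cv2.connectedComponentsWithStats(b)
for i in range(1,n):
    if st[i,4]>15: print('dark',st[i],np.round(world('top',ce[i],8)[0],1))
E
```

```text
top desk z 0.7705783465421518 4.953501359657466
top counter 310 med [ 479. -161.   23.] mid [ 485. -158.   18.] size [55. 62. 25.]
top dropper 166 med [576. 408.  49.] mid [578. 407.  44.] size [31. 41. 74.]
top vialL 45 med [441. 385.  38.] mid [436. 384.  27.] size [24. 21. 41.]
top vialR 44 med [ 503. -294.   39.] mid [ 504. -294.   27.] size [14. 15. 41.]
top timer 512 med [453. 282.  35.] mid [453. 285.  28.] size [62. 63. 42.]
top cap 35 med [561. 274.  19.] mid [555. 275.  16.] size [27. 25. 20.]
top caddy 4032 med [534.  21.  12.] mid [532.  21.  11.] size [185. 174.  14.]
side desk z 0.2298275900095632 4.08839520328841
side counter 176 med [ 477. -151.   22.] mid [ 478. -160.   17.] size [46. 46. 22.]
side dropper 351 med [573. 422.  45.] mid [575. 418.  44.] size [28. 24. 71.]
side vialL 93 med [439. 392.  31.] mid [439. 389.  26.] size [13. 12. 38.]
side vialR 43 med [ 503. -293.   27.] mid [ 503. -294.   27.] size [12. 10. 36.]
side timer 636 med [450. 301.  34.] mid [451. 293.  27.] size [59. 52. 39.]
side cap 50 med [559. 278.  18.] mid [560. 276.  14.] size [15. 15. 15.]
side caddy 2548 med [533.  30.  12.] mid [534.  23.  10.] size [183. 170.  11.]
caddy ((536.10595703125, 18.19232940673828), (162.372802734375, 166.28726196289062), 9.285127639770508)
dark [318 179   9  10  66] [583.7 -14.9   8. ]
dark [289 183   9  10  68] [571.8  64.3   8. ]
dark [317 202  21  22 345] [504.6 -27.5   8. ]
dark [288 208  19  18 251] [492.3  51.9   8. ]
```

Run:
```python
from m import *
T=cv2.cvtColor(cv2.imread('pics/top0.png'),cv2.COLOR_BGR2HSV);S=cv2.cvtColor(cv2.imread('pics/side0.png'),cv2.COLOR_BGR2HSV)
def cen(H,box,lo,hi):
    u0,u1,v0,v1=box;m=cv2.inRange(H[v0:v1,u0:u1],lo,hi);v,u=np.nonzero(m);return np.array([u.mean()+u0,v.mean()+v0]),len(u)
B=((95,80,60),(125,255,255));M=((150,110,60),(178,255,255))
for n,tb,sb,c,z in(('vialL',(160,182,225,243),(284,312,300,340),B,38),('vialR',(420,442,205,225),(305,340,130,160),B,38),('dropper',(150,176,168,195),(215,245,295,312),M,68)):
    for cam,H,b in(('top',T,tb),('side',S,sb)):
        u,k=cen(H,b,*c);print(n,cam,k,np.round(u,1),[np.round(world(cam,u,zz)[0],1).tolist() for zz in(z,)])
# counter
m=cv2.inRange(T[200:250,350:400],(0,0,140),(180,70,255));cs=max(cv2.findContours(m,0,1)[0],key=cv2.contourArea)
m2=np.zeros_like(m);cv2.drawContours(m2,[cs],-1,255,-1)
dtf=cv2.distanceTransform(m2,2,5);_,mx,_,p=cv2.minMaxLoc(dtf)
v,u=np.nonzero(m2);W=world('top',np.c_[u+350,v+200],20)[:,:2];c=world('top',np.array(p)+[350,200],22)[0];print('counter c',c,mx*2.7,W.mean(0))
core=cv2.morphologyEx(m2,cv2.MORPH_OPEN,cv2.getStructuringElement(2,(13,13)));v,u=np.nonzero(core);cc=world('top',[[u.mean()+350,v.mean()+200]],22)[0];print('core',cc,len(u)*2.7**2)
r=W-cc[:2];k=np.hypot(*r.T)>25.5;a=np.degrees(np.arctan2(r[k,1],r[k,0]));h,e=np.histogram(a,36,(-180,180));print([(int(x),int(y)) for x,y in zip(e,h) if y])
dt=np.load('topd.npy');P,_=cloud('top',dt,0,560,0,420);ds=np.load('sided.npy');P2,_=cloud('side',ds,0,560,0,420);P=np.r_[P,P2]
for x0,x1,y0,y1 in((600,720,-80,160),(560,720,300,520),(380,620,-130,-60)):
    q=P[(P[:,0]>x0)&(P[:,0]<x1)&(P[:,1]>y0)&(P[:,1]<y1)&(P[:,2]>60)];
    if len(q):print((x0,y0),len(q),np.round(np.percentile(q,[1,99],axis=0)).tolist())
cv2.imwrite('pics/cnt.png',cv2.resize(cv2.imread('pics/top0.png')[195:245,350:445],None,fx=8,fy=8,interpolation=2))
```

```text
vialL top 21 [169.2 233.1] [[440.9, 388.5, 38.0]]
vialL side 31 [297.5 315.1] [[438.6, 387.0, 38.0]]
vialR top 18 [430.  214.7] [[503.4, -297.6, 38.0]]
vialR side 10 [321.2 142.9] [[502.1, -300.2, 38.0]]
dropper top 36 [159.2 179.9] [[577.5, 412.1, 68.0]]
dropper side 81 [230.3 305.2] [[575.2, 415.9, 68.0]]
counter c [ 478.95482771 -161.2158422    22.        ] 22.663259410858156 [ 479.39996546 -163.02366024]
core [ 478.98008878 -160.61416828   22.        ] 1552.7700000000002
[(-150, 1), (-140, 3), (-130, 3), (-120, 1), (-50, 6), (-40, 6)]
(600, -80) 174 [[672.0, 139.0, 60.0], [720.0, 160.0, 69.0]]
(560, 300) 1237 [[570.0, 326.0, 60.0], [719.0, 440.0, 101.0]]
```

View pics/cnt.png

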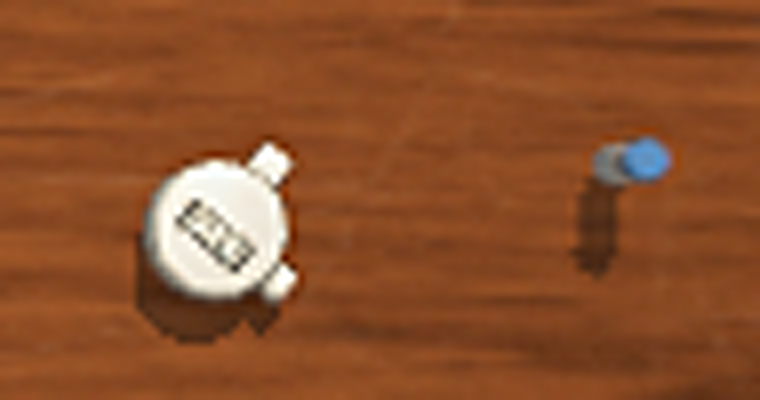

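```bash
cat > go.py <<'E'
import sys
from h import *
# usage: go.py x y z phi  -> shift (m, tool axes) and turn (deg, about tool z)
t=list(map(float,sys.argv[1:]));s=get_state();r=R.from_quat(s["ee_rot"]).as_matrix()
phi=np.degrees(np.arctan2(r[1,1],r[0,1]));d=(t[3]-phi+90)%180-90
sh=r.T@(np.array(t[:3])-s["ee_pos"])/1000
print('t',round(s["time"],2),'pos',np.round(s["ee_pos"],1),'phi',round(phi,1),'w',round(s["width"],1),'tilt',np.round(r[:,2],3),'F',np.round(s["force"],1),'gf',round(float(s["grasp_force"]),1))
print('SHIFT',np.round(sh,4),'TURN wz',round(-d,1),'n rows',np.linalg.norm(sh)/.05)
E
python3 go.py 440 388 120 100
```

```text
t 0.9 pos [224.6 610.  250.3] phi 69.8 w 85.1 tilt [ 0.  0. -1.] F [-0.9 -0.1 -0.4] gf 0.0
SHIFT [-0.2788 -0.1339  0.1303] TURN wz -30.2 n rows 6.71198729191546
```

```bash
python3 -m inch '[-0.2,-0.04,-0.02,0.02,0,0,-5, -0.2,-0.08,-0.04,0.04,0,0,-10, -0.2,-0.12,-0.06,0.06,0,0,-15, -0.2,-0.16,-0.08,0.075,0,0,-20, -0.2,-0.2,-0.096,0.09,0,0,-25, -0.2,-0.24,-0.115,0.11,0,0,-30.2, -0.2,-0.2788,-0.1339,0.1303,0,0,-30.2, -0.2,-0.2788,-0.1339,0.1303,0,0,-30.2]'; python3 go.py 440 388 28 100
```

```text
time: 1.7
ee_pos: [445.1, 377.9, 117.0]
ee_rot: [-0.08, 0.997, -0.004, -0.001]
force: [-0.5, -0.9, 0.2]
width: 51.1
grasp_force: 0.0
t 1.7 pos [445.1 377.9 117. ] phi 99.2 w 51.1 tilt [-0.001 -0.009 -1.   ] F [-0.5 -0.9  0.2] gf 0.0
SHIFT [0.0032 0.0115 0.0889] TURN wz -0.8 n rows 1.7934542435841045
```

```bash
python3 -m inch '[-0.2,0,0,0,0,0,0, -0.2,0,0,0.015,0,0,0, -0.2,0,0,0.03,0,0,0, -0.2,0,0,0.045,0,0,0, -0.2,0,0,0.06,0,0,0, -0.2,0,0,0.075,0,0,0, -0.2,0,0,0.092,0,0,0, -0.2,0,0,0.092,0,0,0]'; python3 go.py 440 388 28 100
python3 - <<'E'
from h import *
a,_=snap('side');b,_=snap('top')
cv2.imwrite('pics/v1.png',np.hstack([cv2.resize(a[250:350,240:340],(400,400)),cv2.resize(b[190:260,140:210],(400,400))]))
E
```

```text
time: 2.5
ee_pos: [437.7, 386.2, 24.5]
ee_rot: [-0.087, 0.996, -0.002, -0.002]
force: [-0.7, -0.2, -0.3]
width: 51.2
grasp_force: 0.0
t 2.5 pos [437.7 386.2  24.5] phi 100.0 w 51.2 tilt [-0.005 -0.005 -1.   ] F [-0.7 -0.2 -0.3] gf 0.0
SHIFT [-0.0025  0.0014 -0.0035] TURN wz 0.0 n rows 0.0902814495851307
```

View pics/v1.png

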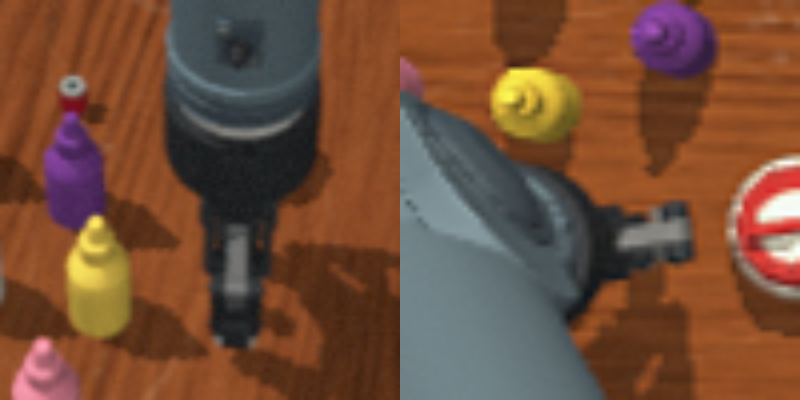

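The gripper is over the vial with the fingers clear of the timer and the yellow bottle; the vial itself is hidden between the fingers. Closing now.

```bash
python3 -m inch '[-0.2,0,0,-0.002,0,0,0, 0.3,0,0,-0.002,0,0,0, 0.6,0,0,-0.002,0,0,0, 1,0,0,-0.002,0,0,0, 1,0,0,-0.002,0,0,0, 1,0,0,-0.002,0,0,0, 1,0,0,-0.002,0,0,0, 1,0,0,-0.002,0,0,0]'; python3 go.py 571.8 64.3 120 100
```

```text
time: 3.4
ee_pos: [440.5, 388.2, 30.8]
ee_rot: [-0.087, 0.996, 0.0, 0.0]
force: [-0.7, -0.7, 6.1]
width: 12.7
grasp_force: 58.5
t 3.4 pos [440.5 388.2  30.8] phi 100.0 w 12.7 tilt [ 0.001  0.001 -1.   ] F [-0.7 -0.7  6.1] gf 58.5
SHIFT [-0.0733 -0.3417 -0.0892] TURN wz -0.0 n rows 7.213772683410783
```

```bash
python3 -m inch '[1,0,0,-0.03,0,0,0, 1,0,0,-0.06,0,0,0, 1,0,-0.02,-0.09,0,0,0, 1,-0.01,-0.06,-0.09,0,0,0, 1,-0.02,-0.1,-0.09,0,0,0, 1,-0.03,-0.145,-0.09,0,0,0, 1,-0.04,-0.19,-0.09,0,0,0, 1,-0.05,-0.235,-0.09,0,0,0]';  python3 -m inch '[1,-0.01,-0.04,0,0,0,0, 1,-0.017,-0.08,0,0,0,0, 1,-0.0233,-0.1067,0,0,0,0, 1,-0.0233,-0.1067,0,0,0,0, 1,-0.0233,-0.1067,0.02,0,0,0, 1,-0.0233,-0.1067,0.04,0,0,0, 1,-0.0233,-0.1067,0.04,0,0,0, 1,-0.0233,-0.1067,0.04,0,0,0]'; python3 go.py 571.8 64.3 39 100;  python3 - <<'E'
from h import *
a,_=snap('side');b,_=snap('top')
cv2.imwrite('pics/v2.png',np.hstack([cv2.resize(a[150:260,240:350],(400,400)),cv2.resize(b[160:240,260:340],(400,400))]))
E
```

```text
time: 4.2
ee_pos: [530.1, 163.7, 119.7]
ee_rot: [-0.087, 0.996, 0.0, -0.0]
force: [0.8, 0.2, -0.1]
width: 12.2
grasp_force: 58.4
time: 5.0
ee_pos: [570.6, 65.2, 79.5]
ee_rot: [-0.088, 0.996, 0.0, -0.001]
force: [0.4, -0.4, -0.3]
width: 12.2
grasp_force: 58.4
t 5.0 pos [570.6  65.2  79.5] phi 100.1 w 12.2 tilt [-0.002  0.    -1.   ] F [ 0.4 -0.4 -0.3] gf 58.4
SHIFT [-0.0011 -0.0011  0.0405] TURN wz 0.1 n rows 0.8096273332182098
```

View pics/v2.png

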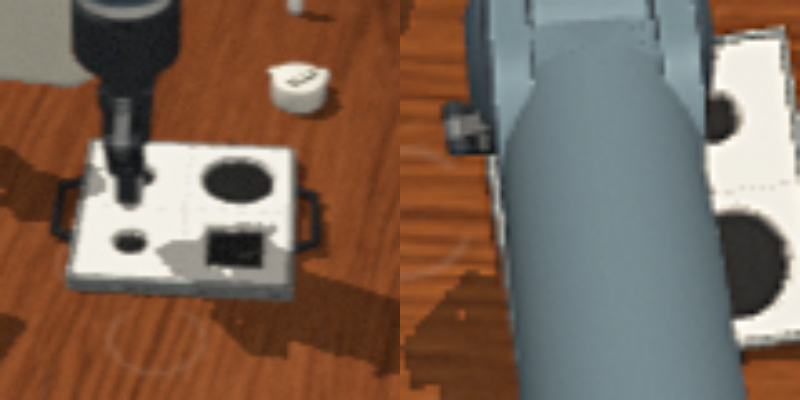

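```bash
python3 -m inch '[1,0,0,0.01,0,0,0, 1,0,0,0.02,0,0,0, 1,0,0,0.03,0,0,0, 1,0,0,0.036,0,0,0, 1,0,0,0.039,0,0,0, 1,0,0,0.041,0,0,0, 1,0,0,0.041,0,0,0, 1,0,0,0.041,0,0,0]'; python3 go.py 571.8 64.3 38.5 100
```

```text
time: 5.9
ee_pos: [571.8, 64.2, 39.2]
ee_rot: [-0.087, 0.996, 0.0, 0.0]
force: [0.6, -0.2, 0.7]
width: 12.0
grasp_force: 58.5
t 5.9 pos [571.8  64.2  39.2] phi 100.0 w 12.0 tilt [ 0.001  0.    -1.   ] F [ 0.6 -0.2  0.7] gf 58.5
SHIFT [0.     0.0001 0.0007] TURN wz -0.0 n rows 0.013655124842014258
```

```bash
python3 -m inch '[1,0,0,0.001,0,0,0, 1,0,0,0.002,0,0,0, 1,0,0,0.002,0,0,0, 0.6,0,0,0.002,0,0,0, 0.3,0,0,0.002,0,0,0, 0.1,0,0,0.002,0,0,0, 0,0,0,0.002,0,0,0, 0,0,0,0.002,0,0,0]'; python3 -m inch '[0,0,0,-0.01,0,0,0, 0,0,0,-0.03,0,0,0, 0,0,0,-0.06,0,0,0, 0,0,0,-0.09,0,0,0, 0,0,0,-0.12,0,0,0, 0,0,0,-0.12,0,0,0, 0,0,0,-0.12,0,0,0, 0,0,0,-0.12,0,0,0]'; python3 go.py 576.5 413.5 155 30
```

```text
time: 6.7
ee_pos: [571.2, 64.2, 36.7]
ee_rot: [-0.087, 0.996, -0.0, -0.0]
force: [-0.3, -0.2, -0.3]
width: 42.5
grasp_force: 0.0
time: 7.5
ee_pos: [570.4, 64.1, 156.1]
ee_rot: [-0.087, 0.996, -0.0, -0.001]
force: [-0.1, 0.9, -0.2]
width: 42.4
grasp_force: 0.0
t 7.5 pos [570.4  64.1 156.1] phi 100.0 w 42.4 tilt [-0.002 -0.    -1.   ] F [-0.1  0.9 -0.2] gf 0.0
SHIFT [-0.0666  0.343   0.001 ] TURN wz 70.0 n rows 6.9885179942751785
```

```bash
python3 -m inch '[-0.4,-0.008,0.043,0,0,0,8.5, -0.4,-0.016,0.086,0,0,0,17, -0.4,-0.024,0.129,0,0,0,25.5, -0.4,-0.032,0.172,0,0,0,34, -0.4,-0.04,0.215,0,0,0,42.5, -0.4,-0.05,0.258,0,0,0,51, -0.4,-0.058,0.301,0,0,0,59.5, -0.4,-0.0666,0.343,0,0,0,68]'; python3 -m inch '[-0.4,0,0,0,0,0,0, -0.4,0,0,0,0,0,0, -0.4,0,0,0,0,0,0, -0.4,0,0,0,0,0,0, -0.4,0,0,0,0,0,0, -0.4,0,0,0,0,0,0, -0.4,0,0,0,0,0,0, -0.4,0,0,0,0,0,0]'; python3 go.py 576.5 413.5 110 32;  python3 - <<'E'
from h import *
a,_=snap('side');b,_=snap('top')
cv2.imwrite('pics/v3.png',np.hstack([cv2.resize(a[190:340,190:340],(400,400)),cv2.resize(b[140:260,120:340],(400,218)) if 0 else cv2.resize(b[150:240,260:350],(400,400))]))
E
```

```text
time: 8.3
ee_pos: [576.1, 414.8, 154.6]
ee_rot: [0.487, 0.873, -0.002, -0.001]
force: [0.5, -0.9, -1.8]
width: 60.0
grasp_force: 0.0
time: 9.1
ee_pos: [577.6, 413.4, 157.2]
ee_rot: [0.485, 0.875, 0.0, -0.0]
force: [-0.7, -0.6, -0.3]
width: 60.0
grasp_force: 0.0
t 9.1 pos [577.6 413.4 157.2] phi 32.0 w 60.0 tilt [ 0.  0. -1.] F [-0.7 -0.6 -0.3] gf 0.0
SHIFT [ 0.0007 -0.0009  0.0472] TURN wz -0.0 n rows 0.9437711508181708
```

View pics/v3.png

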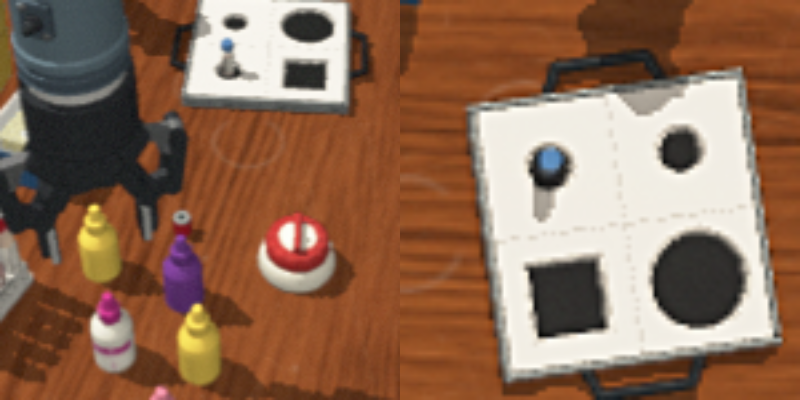

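Vial 1 stands upright in its nest. The gripper only seems to straddle the yellow bottle because of its height; geometrically it is over the white one. Descending.

```bash
python3 -m inch '[-0.4,0.0007,-0.0009,0.02,0,0,0, -0.4,0.0007,-0.0009,0.04,0,0,0, -0.4,0.0007,-0.0009,0.06,0,0,0, -0.4,0.0007,-0.0009,0.08,0,0,0, -0.4,0.0007,-0.0009,0.1,0,0,0, -0.4,0.0007,-0.0009,0.117,0,0,0, -0.4,0.0007,-0.0009,0.117,0,0,0, -0.4,0.0007,-0.0009,0.117,0,0,0]'; python3 go.py 576.5 413.5 39 32
```

```text
time: 10.0
ee_pos: [576.3, 413.6, 39.8]
ee_rot: [0.485, 0.875, -0.0, -0.0]
force: [-0.0, -0.3, 0.9]
width: 59.6
grasp_force: 0.0
t 10.0 pos [576.3 413.6  39.8] phi 32.0 w 59.6 tilt [-0. -0. -1.] F [-0.  -0.3  0.9] gf 0.0
SHIFT [-0.0002  0.0001  0.0008] TURN wz -0.0 n rows 0.016590575625933596
```

```bash
python3 -m inch '[-0.2,0,0,0,0,0,0, 0,0,0,0,0,0,0, 0.3,0,0,0,0,0,0, 0.6,0,0,0,0,0,0, 1,0,0,0,0,0,0, 1,0,0,0,0,0,0, 1,0,0,0,0,0,0, 1,0,0,0,0,0,0]'; python3 go.py 492.3 51.9 155 32
```

```text
time: 10.8
ee_pos: [577.3, 414.3, 41.7]
ee_rot: [0.485, 0.875, 0.001, 0.0]
force: [-0.1, -0.3, 5.7]
width: 30.1
grasp_force: 59.8
t 10.8 pos [577.3 414.3  41.7] phi 32.0 w 30.1 tilt [ 0.002  0.001 -1.   ] F [-0.1 -0.3  5.7] gf 59.8
SHIFT [-0.2623 -0.2638 -0.114 ] TURN wz -0.0 n rows 7.781605408340961
```

```bash
python3 -m inch '[1,0,0,-0.02,0,0,0, 1,0,0,-0.05,0,0,0, 1,0,0,-0.08,0,0,0, 1,0,0,-0.11,0,0,0, 1,-0.02,-0.02,-0.116,0,0,0, 1,-0.045,-0.045,-0.116,0,0,0, 1,-0.075,-0.075,-0.116,0,0,0, 1,-0.105,-0.105,-0.116,0,0,0]';  python3 -m inch '[1,-0.03,-0.03,0,0,0,0, 1,-0.06,-0.06,0,0,0,0, 1,-0.09,-0.09,0,0,0,0, 1,-0.12,-0.12,0,0,0,0, 1,-0.14,-0.14,0,0,0,0, 1,-0.155,-0.157,0,0,0,0, 1,-0.1573,-0.1588,0,0,0,0, 1,-0.1573,-0.1588,0,0,0,0]'; python3 go.py 492.3 51.9 48 32
```

```text
time: 11.6
ee_pos: [542.4, 267.8, 156.9]
ee_rot: [0.485, 0.875, 0.0, 0.0]
force: [0.5, -1.2, 0.7]
width: 30.3
grasp_force: 59.5
time: 12.4
ee_pos: [491.7, 51.1, 156.6]
ee_rot: [0.486, 0.874, 0.001, 0.0]
force: [0.3, 0.4, -0.9]
width: 30.4
grasp_force: 59.5
t 12.4 pos [491.7  51.1 156.6] phi 31.9 w 30.4 tilt [ 0.001  0.001 -1.   ] F [ 0.3  0.4 -0.9] gf 59.5
SHIFT [0.0003 0.0008 0.1086] TURN wz -0.1 n rows 2.1718943855024584
```

```bash
python3 -m inch '[1,0,0,0.025,0,0,0, 1,0,0,0.05,0,0,0, 1,0,0,0.075,0,0,0, 1,0,0,0.09,0,0,0, 1,0,0,0.098,0,0,0, 1,0,0,0.103,0,0,0, 1,0,0,0.105,0,0,0, 1,0,0,0.105,0,0,0]'; python3 go.py 492.3 51.9 48 32;  python3 - <<'E'
from h import *
a,_=snap('side')
cv2.imwrite('pics/v4.png',cv2.resize(a[140:260,230:350],(500,500)))
E
```

```text
time: 13.2
ee_pos: [492.2, 51.9, 51.4]
ee_rot: [0.485, 0.875, 0.0, 0.0]
force: [-0.8, 0.6, -0.5]
width: 30.3
grasp_force: 59.5
t 13.2 pos [492.2  51.9  51.4] phi 32.0 w 30.3 tilt [ 0.001  0.    -1.   ] F [-0.8  0.6 -0.5] gf 59.5
SHIFT [-0.0001  0.0001  0.0034] TURN wz 0.0 n rows 0.06845698763675341
```

View pics/v4.png

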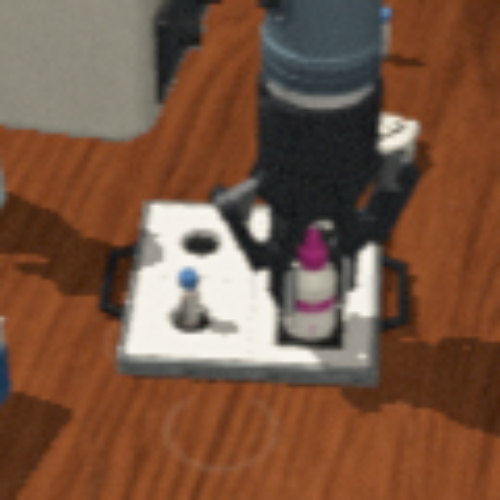

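The bottle, at (312,300), is over the square nest, upright and centred. Lowering the last millimetres.

```bash
python3 -m inch '[1,0,0,0.001,0,0,0, 1,0,0,0.0017,0,0,0, 1,0,0,0.0024,0,0,0, 1,0,0,0.003,0,0,0, 1,0,0,0.003,0,0,0, 1,0,0,0.003,0,0,0, 1,0,0,0.003,0,0,0, 1,0,0,0.003,0,0,0]'; python3 go.py 492.3 51.9 48 32
```

```text
time: 14.05
ee_pos: [492.1, 51.4, 49.5]
ee_rot: [0.485, 0.874, 0.001, -0.0]
force: [-3.1, -0.4, 10.2]
width: 30.1
grasp_force: 60.8
t 14.05 pos [492.1  51.4  49.5] phi 32.0 w 30.1 tilt [ 0.     0.001 -1.   ] F [-3.1 -0.4 10.2] gf 60.8
SHIFT [0.0003 0.0004 0.0015] TURN wz -0.0 n rows 0.031668046087984604
```

```bash
python3 -m inch '[0.8,0,0,-0.0005,0,0,0, 0.5,0,0,-0.001,0,0,0, 0.3,0,0,-0.001,0,0,0, 0,0,0,-0.001,0,0,0, -0.3,0,0,-0.001,0,0,0, -0.4,0,0,-0.001,0,0,0, -0.4,0,0,-0.001,0,0,0, -0.4,0,0,-0.001,0,0,0]'; python3 -m inch '[-0.4,0,0,-0.01,0,0,0, -0.4,0,0,-0.03,0,0,0, -0.4,0,0,-0.06,0,0,0, -0.4,0,0,-0.09,0,0,0, -0.4,0,0,-0.12,0,0,0, -0.4,0,0,-0.12,0,0,0, -0.4,0,0,-0.12,0,0,0, -0.4,0,0,-0.12,0,0,0]'; python3 go.py 479 -161 120 5
```

```text
time: 14.85
ee_pos: [491.4, 51.4, 48.8]
ee_rot: [0.485, 0.875, -0.0, -0.0]
force: [-0.4, -0.1, 0.2]
width: 59.9
grasp_force: 0.0
time: 15.65
ee_pos: [490.6, 51.3, 168.3]
ee_rot: [0.485, 0.875, -0.001, -0.001]
force: [0.7, 0.3, -0.3]
width: 59.6
grasp_force: 0.0
t 15.65 pos [490.6  51.3 168.3] phi 32.0 w 59.6 tilt [-0.002 -0.    -1.   ] F [ 0.7  0.3 -0.3] gf 0.0
SHIFT [-0.174  -0.1223  0.0484] TURN wz 27.0 n rows 4.361373122962131
```

```bash
python3 -m inch '[-0.65,-0.03,-0.021,0,0,0,5, -0.65,-0.06,-0.042,0,0,0,10, -0.65,-0.09,-0.063,0,0,0,15, -0.65,-0.12,-0.084,0.015,0,0,20, -0.65,-0.15,-0.105,0.03,0,0,25, -0.65,-0.174,-0.1218,0.0484,0,0,27, -0.65,-0.174,-0.1218,0.0484,0,0,27, -0.65,-0.174,-0.1218,0.0484,0,0,27]'; python3 go.py 479 -161 60 5;  python3 - <<'E'
from h import *
a,_=snap('side');b,_=snap('top')
cv2.imwrite('pics/v5.png',np.hstack([cv2.resize(a[120:260,230:370],(400,400)),cv2.resize(b[160:260,280:410],(520,400))])[:, :800])
E
```

```text
time: 16.45
ee_pos: [478.7, -161.1, 118.9]
ee_rot: [0.676, 0.736, -0.001, -0.002]
force: [0.2, 0.3, -0.1]
width: 70.3
grasp_force: 0.0
t 16.45 pos [ 478.7 -161.1  118.9] phi 4.9 w 70.3 tilt [-0.004 -0.    -1.   ] F [ 0.2  0.3 -0.1] gf 0.0
SHIFT [0.0001 0.0006 0.0589] TURN wz -0.1 n rows 1.1787768693338112
```

View pics/v5.png

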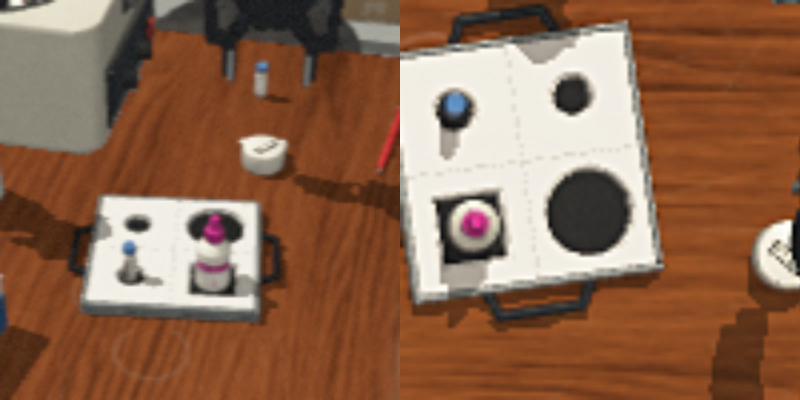

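Bottle and vial stand well in their nests. Going down on the counter.

```bash
python3 -m inch '[-0.65,0,0,0.02,0,0,0, -0.65,0,0,0.04,0,0,0, -0.65,0,0,0.06,0,0,0, -0.65,0,0,0.08,0,0,0, -0.65,0,0,0.095,0,0,0, -0.65,0,0,0.095,0,0,0, -0.65,0,0,0.095,0,0,0, -0.65,0,0,0.095,0,0,0]'; python3 -m inch '[-0.3,0,0,0,0,0,0, -0.1,0,0,0,0,0,0, 0.2,0,0,0,0,0,0, 0.5,0,0,0,0,0,0, 1,0,0,0,0,0,0, 1,0,0,0,0,0,0, 1,0,0,0,0,0,0, 1,0,0,0,0,0,0]';  python3 go.py 504.6 -27.5 110 5
```

```text
time: 17.35
ee_pos: [481.5, -160.7, 26.6]
ee_rot: [0.676, 0.737, 0.001, 0.001]
force: [0.1, -0.1, 0.1]
width: 70.5
grasp_force: 0.0
time: 18.15
ee_pos: [480.4, -160.9, 26.6]
ee_rot: [0.676, 0.737, 0.0, -0.0]
force: [-2.4, 0.5, 7.3]
width: 43.2
grasp_force: 59.9
t 18.15 pos [ 480.4 -160.9   26.6] phi 5.0 w 43.2 tilt [-0.     0.001 -1.   ] F [-2.4  0.5  7.3] gf 59.9
SHIFT [ 0.1308  0.0357 -0.0832] TURN wz -0.0 n rows 3.1825815871777206
```

```bash
python3 -m inch '[1,0,0,-0.015,0,0,0, 1,0,0,-0.03,0,0,0, 1,0,0,-0.06,0,0,0, 1,0.025,0.007,-0.06,0,0,0, 1,0.055,0.015,-0.06,0,0,0, 1,0.085,0.024,-0.06,0,0,0, 1,0.115,0.032,-0.06,0,0,0, 1,0.1308,0.0357,-0.06,0,0,0]';  python3 -m inch '[1,0,0,0,0,0,0, 1,0,0,0,0,0,0, 1,0,0,0.01,0,0,0, 1,0,0,0.02,0,0,0, 1,0,0,0.03,0,0,0, 1,0,0,0.035,0,0,0, 1,0,0,0.035,0,0,0, 1,0,0,0.035,0,0,0]'; python3 go.py 504.6 -27.5 35 5;  python3 - <<'E'
from h import *
a,_=snap('side')
cv2.imwrite('pics/v6.png',cv2.resize(a[140:260,230:350],(500,500)))
E
```

```text
time: 18.95
ee_pos: [505.9, -23.6, 86.9]
ee_rot: [0.674, 0.739, 0.001, 0.0]
force: [-0.2, -0.2, -1.0]
width: 44.0
grasp_force: 61.4
time: 19.75
ee_pos: [504.5, -27.6, 50.3]
ee_rot: [0.676, 0.737, -0.0, -0.0]
force: [0.1, 0.8, -1.5]
width: 44.0
grasp_force: 61.4
t 19.75 pos [504.5 -27.6  50.3] phi 5.0 w 44.0 tilt [-0.001 -0.    -1.   ] F [ 0.1  0.8 -1.5] gf 61.4
SHIFT [0.     0.0001 0.0153] TURN wz -0.0 n rows 0.30508447727076576
```

View pics/v6.png

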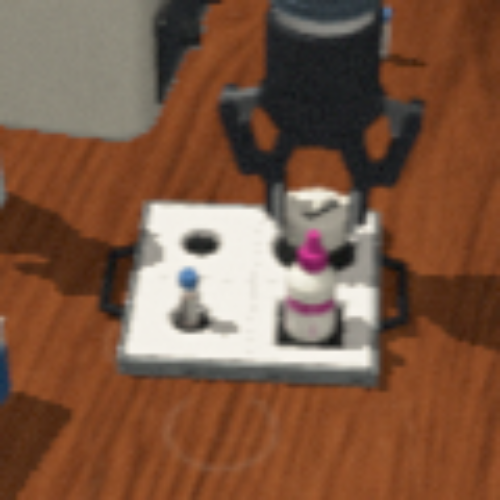

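The counter is held level above the wide nest.

```bash
python3 -m inch '[1,0,0,0.005,0,0,0, 1,0,0,0.01,0,0,0, 1,0,0,0.0125,0,0,0, 1,0,0,0.0135,0,0,0, 1,0,0,0.0145,0,0,0, 1,0,0,0.0155,0,0,0, 1,0,0,0.016,0,0,0, 1,0,0,0.016,0,0,0]'; python3 go.py 504.6 -27.5 34 5
```

```text
time: 20.6
ee_pos: [504.7, -27.2, 34.7]
ee_rot: [0.676, 0.737, 0.0, -0.0]
force: [-0.6, 0.4, -0.6]
width: 43.7
grasp_force: 61.8
t 20.6 pos [504.7 -27.2  34.7] phi 5.0 w 43.7 tilt [ 0.  0. -1.] F [-0.6  0.4 -0.6] gf 61.8
SHIFT [-0.0002 -0.0001  0.0007] TURN wz -0.0 n rows 0.015340393175066698
```

```bash
python3 -m inch '[1,0,0,0.0005,0,0,0, 1,0,0,0.001,0,0,0, 1,0,0,0.0015,0,0,0, 1,0,0,0.002,0,0,0, 1,0,0,0.002,0,0,0, 1,0,0,0.002,0,0,0, 1,0,0,0.002,0,0,0, 1,0,0,0.002,0,0,0]'; python3 go.py 504.6 -27.5 33 5
```

```text
time: 21.4
ee_pos: [504.7, -27.3, 34.6]
ee_rot: [0.676, 0.737, 0.0, -0.001]
force: [-6.7, 1.1, 18.1]
width: 44.0
grasp_force: 63.5
t 21.4 pos [504.7 -27.3  34.6] phi 5.0 w 44.0 tilt [-0.001  0.002 -1.   ] F [-6.7  1.1 18.1] gf 63.5
SHIFT [-0.0002 -0.0001  0.0016] TURN wz -0.0 n rows 0.03200996257730069
```

```bash
python3 -m inch '[1,0,0,-0.0015,0,0,0, 0.5,0,0,-0.0015,0,0,0, 0,0,0,-0.0015,0,0,0, -0.3,0,0,-0.0015,0,0,0, -0.5,0,0,-0.0015,0,0,0, -0.5,0,0,-0.0015,0,0,0, -0.5,0,0,-0.0015,0,0,0, -0.5,0,0,-0.0015,0,0,0]'; python3 -m inch '[-0.5,0,0,-0.01,0,0,0, -0.5,0,0,-0.03,0,0,0, -0.5,0,0,-0.06,0,0,0, -0.5,0,0,-0.09,0,0,0, -0.5,0,0,-0.09,0,0,0, -0.5,0,0,-0.09,0,0,0, -0.5,0,0,-0.09,0,0,0, -0.5,0,0,-0.09,0,0,0]'; python3 go.py 503 -298.5 120 100
```

```text
time: 22.2
ee_pos: [504.5, -27.2, 33.9]
ee_rot: [0.676, 0.737, -0.0, -0.0]
force: [-0.3, 0.2, 0.4]
width: 63.9
grasp_force: 0.0
time: 23.0
ee_pos: [503.4, -27.2, 122.9]
ee_rot: [0.676, 0.737, -0.001, -0.001]
force: [0.4, -0.5, -0.5]
width: 64.0
grasp_force: 0.0
t 23.0 pos [503.4 -27.2 122.9] phi 5.0 w 64.0 tilt [-0.003 -0.    -1.   ] F [ 0.4 -0.5 -0.5] gf 0.0
SHIFT [-0.2702 -0.024   0.003 ] TURN wz 85.0 n rows 5.426118900626687
```

```bash
python3 -m inch '[-0.2,-0.03,-0.0027,0,0,0,0, -0.2,-0.065,-0.0058,0,0,0,0, -0.2,-0.105,-0.0093,0,0,0,0, -0.2,-0.145,-0.0129,0,0,0,0, -0.2,-0.19,-0.0169,0,0,0,0, -0.2,-0.23,-0.0204,0,0,0,0, -0.2,-0.26,-0.0231,0,0,0,0, -0.2,-0.2702,-0.0245,0,0,0,0]'; python3 -m inch '[-0.2,0,0,0,0,0,0, -0.2,0,0,0,0,0,0, -0.2,0,0,0.01,0,0,0, -0.2,0,0,0.02,0,0,0, -0.2,0,0,0.03,0,0,0, -0.2,0,0,0.03,0,0,0, -0.2,0,0,0.03,0,0,0, -0.2,0,0,0.03,0,0,0]'; python3 go.py 503 -298.5 30 5;  python3 - <<'E'
from h import *
a,_=snap('side');b,_=snap('top')
cv2.imwrite('pics/v7.png',np.hstack([cv2.resize(a[100:260,230:390],(400,400)),cv2.resize(b[165:255,270:360],(400,400))]))
E
```

```text
time: 23.8
ee_pos: [501.7, -303.1, 123.4]
ee_rot: [0.678, 0.735, -0.002, 0.0]
force: [-0.2, 1.0, 0.1]
width: 51.5
grasp_force: 0.0
time: 24.6
ee_pos: [503.9, -298.7, 94.3]
ee_rot: [0.676, 0.737, -0.0, 0.0]
force: [-1.0, 0.4, 0.3]
width: 51.5
grasp_force: 0.0
t 24.6 pos [ 503.9 -298.7   94.3] phi 5.0 w 51.5 tilt [ 0. -0. -1.] F [-1.   0.4  0.3] gf 0.0
SHIFT [ 0.0003 -0.0009  0.0643] TURN wz -0.0 n rows 1.2854734113989812
```

View pics/v7.png

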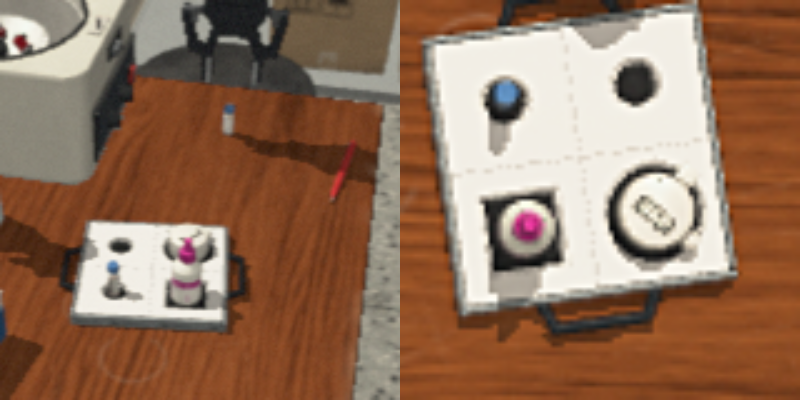

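The counter, at (655,210), lies in the wide nest. Now the second vial.

```bash
python3 -m inch '[-0.2,0,-0.0005,0.015,0,0,0, -0.2,0,-0.0005,0.03,0,0,0, -0.2,0,-0.0005,0.045,0,0,0, -0.2,0,-0.0005,0.06,0,0,0, -0.2,0,-0.0005,0.065,0,0,0, -0.2,0,-0.0005,0.065,0,0,0, -0.2,0,-0.0005,0.065,0,0,0, -0.2,0,-0.0005,0.065,0,0,0]'; python3 -m inch '[0,0,0,0,0,0,0, 0.3,0,0,0,0,0,0, 0.6,0,0,0,0,0,0, 1,0,0,0,0,0,0, 1,0,0,0,0,0,0, 1,0,0,0,0,0,0, 1,0,0,0,0,0,0, 1,0,0,0,0,0,0]';  python3 go.py 583.7 -14.9 110 5
```

```text
time: 25.5
ee_pos: [503.8, -299.1, 29.8]
ee_rot: [0.676, 0.737, 0.0, 0.001]
force: [0.4, -0.3, 0.3]
width: 51.4
grasp_force: 0.0
time: 26.3
ee_pos: [503.7, -298.7, 29.5]
ee_rot: [0.676, 0.737, 0.0, 0.0]
force: [0.7, 1.4, 2.9]
width: 11.7
grasp_force: 58.5
t 26.3 pos [ 503.7 -298.7   29.5] phi 5.0 w 11.7 tilt [ 0.001 -0.    -1.   ] F [0.7 1.4 2.9] gf 58.5
SHIFT [ 0.2757  0.1044 -0.0805] TURN wz -0.0 n rows 6.11284343287035
```

```bash
python3 -m inch '[1,0,0,-0.03,0,0,0, 1,0,0,-0.06,0,0,0, 1,0.01,0.004,-0.08,0,0,0, 1,0.04,0.015,-0.08,0,0,0, 1,0.08,0.03,-0.08,0,0,0, 1,0.12,0.045,-0.08,0,0,0, 1,0.16,0.06,-0.08,0,0,0, 1,0.2,0.075,-0.08,0,0,0]';  python3 -m inch '[1,0.03,0.012,0,0,0,0, 1,0.06,0.023,0,0,0,0, 1,0.0757,0.0294,0,0,0,0, 1,0.0757,0.0294,0,0,0,0, 1,0.0757,0.0294,0.02,0,0,0, 1,0.0757,0.0294,0.04,0,0,0, 1,0.0757,0.0294,0.05,0,0,0, 1,0.0757,0.0294,0.05,0,0,0]'; python3 go.py 583.7 -14.9 39 5;  python3 - <<'E'
from h import *
a,_=snap('side')
cv2.imwrite('pics/v8.png',cv2.resize(a[140:260,230:350],(500,500)))
E
```

```text
time: 27.1
ee_pos: [560.0, -91.3, 108.5]
ee_rot: [0.676, 0.737, -0.001, -0.0]
force: [1.4, 0.7, -0.3]
width: 12.4
grasp_force: 58.4
time: 27.9
ee_pos: [581.1, -17.3, 57.4]
ee_rot: [0.677, 0.736, -0.002, -0.001]
force: [-0.7, -0.5, -0.0]
width: 12.1
grasp_force: 58.4
t 27.9 pos [581.1 -17.3  57.4] phi 4.8 w 12.1 tilt [-0.004 -0.002 -1.   ] F [-0.7 -0.5 -0. ] gf 58.4
SHIFT [0.0022 0.0029 0.0184] TURN wz -0.2 n rows 0.3752017638268168
```

View pics/v8.png

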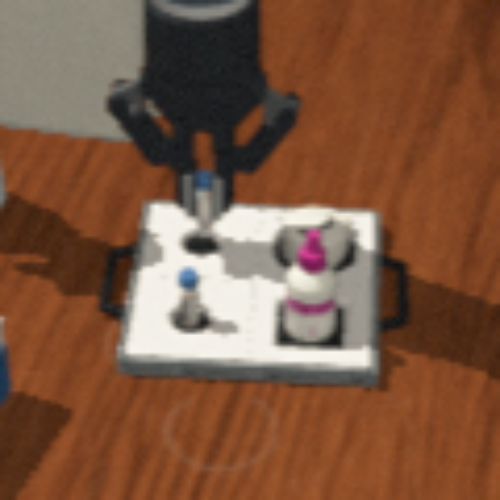

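The vial at (205,205) is held upright above the right small nest.

```bash
python3 -m inch '[1,0,0,0,0,0,0, 1,0,0,0.005,0,0,0, 1,0,0,0.01,0,0,0, 1,0,0,0.014,0,0,0, 1,0,0,0.017,0,0,0, 1,0,0,0.019,0,0,0, 1,0,0,0.02,0,0,0, 1,0,0,0.02,0,0,0]'; python3 go.py 583.7 -14.9 37.5 5
```

```text
time: 28.75
ee_pos: [583.2, -14.8, 38.9]
ee_rot: [0.676, 0.737, -0.0, -0.0]
force: [0.2, -0.1, -0.6]
width: 12.4
grasp_force: 58.4
t 28.75 pos [583.2 -14.8  38.9] phi 5.0 w 12.4 tilt [-0. -0. -1.] F [ 0.2 -0.1 -0.6] gf 58.4
SHIFT [-0.0001  0.0005  0.0014] TURN wz -0.0 n rows 0.029898361526969827
```

```bash
python3 -m inch '[1,0,0,0.0007,0,0,0, 1,0,0,0.0013,0,0,0, 1,0,0,0.0018,0,0,0, 1,0,0,0.0022,0,0,0, 1,0,0,0.0022,0,0,0, 1,0,0,0.0022,0,0,0, 1,0,0,0.0022,0,0,0, 1,0,0,0.0022,0,0,0]'; python3 go.py 583.7 -14.9 37.5 5
```

```text
time: 29.55
ee_pos: [583.4, -14.9, 37.4]
ee_rot: [0.676, 0.737, 0.0, -0.0]
force: [-1.9, -0.7, 4.8]
width: 12.3
grasp_force: 58.8
t 29.55 pos [583.4 -14.9  37.4] phi 5.0 w 12.3 tilt [ 0.  0. -1.] F [-1.9 -0.7  4.8] gf 58.8
SHIFT [-0.      0.0003 -0.0001] TURN wz -0.0 n rows 0.006254685304186978
```

Contact at the expected height. Release, retract up, then back toward the robot to clear the view.

```bash
python3 -m inch '[0.6,0,0,-0.0005,0,0,0, 0.4,0,0,-0.0005,0,0,0, 0.2,0,0,-0.0005,0,0,0, 0,0,0,-0.0005,0,0,0, 0,0,0,-0.0005,0,0,0, 0,0,0,-0.0005,0,0,0, 0,0,0,-0.0005,0,0,0, 0,0,0,-0.0005,0,0,0]'; python3 -m inch '[0,0,0,-0.01,0,0,0, 0,0,0,-0.03,0,0,0, 0,0,0,-0.06,0,0,0, 0,0,0,-0.1,0,0,0, 0,0,0,-0.14,0,0,0, 0,0,0,-0.18,0,0,0, 0,-0.04,0,-0.18,0,0,0, 0,-0.08,0,-0.18,0,0,0]'; python3 -m inch '[0,-0.04,0,0,0,0,0, 0,-0.08,0,0,0,0,0, 0,-0.12,0,0,0,0,0, 0,-0.16,0,0,0,0,0, 0,-0.2,0,0,0,0,0, 0,-0.2,0,0,0,0,0, 0,-0.2,0,0,0,0,0, 0,-0.2,0,0,0,0,0]'
python3 - <<'E'
from m import *
a,da=snap('side');b,db=snap('top')
cv2.imwrite('pics/v9.png',np.hstack([cv2.resize(a[180:260,255:335],(400,400)),cv2.resize(b[165:255,270:360],(400,400))]))
for cam,d in(('top',db),('side',da)):
    P,_=cloud(cam,d,0,560,0,420)
    for n,c,r,z0,z1 in(('counter',(504.6,-27.5),23,22,45),('dropper',(492,52),25,17,100),('v1',(572,64),18,17,70),('v2',(584,-15),18,17,70),('timer',(450,285),45,6,70),('cap',(557,276),18,6,40)):
        q=P[(np.hypot(P[:,0]-c[0],P[:,1]-c[1])<r)&(P[:,2]>z0)&(P[:,2]<z1)]
        print(cam,n,len(q),np.round(np.median(q,0),1),'zmax',round(np.percentile(q[:,2],97),1))
        if n=='counter' and cam=='top':
            k=q[np.hypot(q[:,0]-q[:,0].mean(),q[:,1]-q[:,1].mean())<17]; print('plane slope',np.linalg.lstsq(np.c_[k[:,:2]-k[:,:2].mean(0),np.ones(len(k))],k[:,2],rcond=None)[0].round(3))
E
```

```text
time: 30.35
ee_pos: [583.3, -14.9, 37.4]
ee_rot: [0.676, 0.737, -0.0, 0.0]
force: [0.1, 0.2, 1.6]
width: 42.8
grasp_force: 0.0
time: 31.15
ee_pos: [592.1, -93.3, 220.4]
ee_rot: [0.674, 0.739, 0.002, 0.001]
force: [-0.6, -0.0, 0.1]
width: 42.8
grasp_force: 0.0
time: 31.95
ee_pos: [608.1, -292.0, 217.4]
ee_rot: [0.675, 0.738, 0.001, -0.001]
force: [-0.1, -0.1, -0.6]
width: 42.8
grasp_force: 0.0
top counter 229 [505.1 -26.3  32.3] zmax 38.2
plane slope [-4.2000e-02  3.0000e-03  3.2856e+01]
top dropper 131 [491.3  51.8  57.6] zmax 86.6
top v1 30 [571.4  65.7  48.8] zmax 54.1
top v2 35 [582.7 -13.   49.5] zmax 54.3
top timer 509 [453.6 282.5  35. ] zmax 47.8
top cap 31 [561.3 271.9  19.5] zmax 24.6
side counter 115 [505.1 -25.4  32. ] zmax 35.0
side dropper 228 [490.4  60.4  51.4] zmax 85.1
side v1 56 [570.8  69.3  37.9] zmax 52.2
side v2 50 [581.7  -9.6  38.4] zmax 51.1
side timer 637 [449.5 301.5  33.5] zmax 46.3
side cap 51 [559.4 277.8  17.7] zmax 20.8
```

View pics/v9.png

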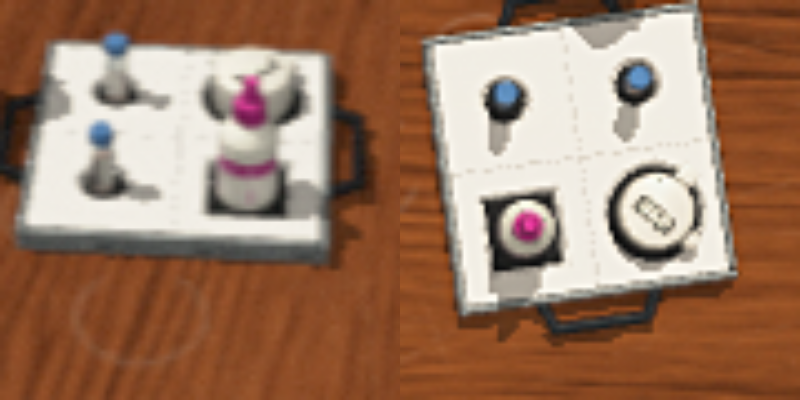

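All four parts stand in their nests: vial caps at (505,93) and (640,77), bottle at (528,228), counter at (655,210). Their heights match the floor seats, and the timer and tube cap have not moved.

```bash
python3 -c "
from bench import job_done
print(job_done())"
```

```text
the job is handed in; nothing more can be done
None
```

I packed the tally counter, dropper bottle and both vials upright and level in their nests, left the timer and tube cap where they stood, and handed the job in at about 32 s; no verdict came back.

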